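# Pack the shore-sampling kit tray in layers and lock it

### The arm

A 6-joint arm with a two-finger parallel gripper is mounted at the origin on the work surface. World frame = base frame: x ahead of the robot, y to its left, z up, the work surface at z = 0. Lengths are in m, angles in rad, forces in N, time in s.
With the tool pointing down it reaches from about 0.275 to 0.725 m from the base axis. Payload 5.6 kg.
Tool frame: the origin (TCP) lies midway between the tips of the shut fingers; the grasp point (between the pads) lies 19 mm behind it (hold_point_z is the distance from the TCP to the grasp point, in m); z points along the fingers, y is the line along which they close (so a half turn about z gives the same grasp; the last joint's range is limited). The gripper opens to 85 mm and grips with 20 to 120 N. Pads are 22 mm wide; open, the fingers measure 114 mm over their backs; the gripper's body (76 mm by 85 mm) begins 54 mm behind the grasp point. The pads swing forward as they close: fully open they stand 13 mm farther back than shut.
Start: joints at [-0.981, 0.255, 0.108, 0, -1.424, -0.285], TCP at [0.165, -0.525, 0.231] pointing down, gripper open.
Joint ranges: [-2.95, 2.95], [-1.21, 1.97], [-1.09, 1.5], [-2.87, 1.71], [-2.94, -0.07], [-3.05, 3.05]. Speed limits (rad/s): [2.57, 2.57, 3.14, 3.14, 3.14, 3.14].

### API

Orientations are given as [roll, pitch, yaw] about the fixed x, y, z axes, in that order (R = Rz(yaw) Ry(pitch) Rx(roll)).
In Python, from rig import * gives the robot as it stands.
- The arm moves only by the tool jog_arm, never from a script. Its argument "rows" is a list that holds one entry, the list of rows, each a list of 4 numbers: the shift along the world's x, y, z in mm, then the turn about the world's z in rad. A call has 1 to 20 rows; each row shifts and turns the commanded pose from where the row before left it; what a row does not reach is not made up. A row lasts 1/12 s, in which the tool goes at most 41.7 mm and 7.16 degrees, less where a joint would pass 70% of its speed; a pose out of reach is approached as far as the arm can. A call is refused whole if a number of a shift passes 41.7 or a number of a turn 0.125, either way. A call with a gripper value outside its range is refused whole. "claw" is the closure, from -1 (fully open) to 1 (shut), so that 0 is half open, set as the call begins (left out, the last holds). The fingers move at their own pace and stop on an object; the grip force is fixed at half the most. Time passes only in rows, so rows that do not move let the fingers close. It gives the time, the measured TCP pose, the force, the opening and the grip force at its end, in the units of the state.
- observe(): the state, without advancing time (a new reading comes with each control period).
- grab_frame(name): name is "scene" or "top"; returns a dict with "img" (384x512x3 uint8, red, green, blue), "K" (3x3 intrinsics, pixels), "world_from_camera" (4x4, takes a point from camera to world coordinates). Camera axes: x right, y up, looking along -z (the intrinsics and any distortion apply to the point x, -y, -z); pixel columns grow to the right and rows downward; lengths in m; the calibration is good to about 2 mm. A picture is of the moment at which its call begins. There is no depth.
- close_job(): hands the job in; it is judged then, once.
The state is a dict: "clock": time; "joints": joint angles; "joint_velocities": joint speeds; "tau": joint torques, N m; "tcp_pos": TCP position; "ee_rot": TCP orientation; "contact_force": force on the tool from outside, world axes, zero at the start; "torque": the same for the moment, N m; "opening": finger opening in m; "grasp_force": force on a finger pad.
Only numpy, scipy, OpenCV 4.12 (cv2) and the standard library are available. Lean on these libraries where they do the work, as an engineer would, in place of code of your own. Each camera call takes 0.05 s, during which the arm holds its last target. There are 200 camera calls.

### The job

Pack the shore-sampling tray: lay the orange scraper in the two low white cradles with its blade over the blue pad, then lay the blue-handled pry bar across above it in the two tall black cradles, each centred, fully down and set down rather than dropped. Then throw the red keeper lever over the bar into its green-marked notch, let go, and leave the bottle, tub and timer where they are.

Things in the scene. Friction and masses are not known exactly. Their poses are not given: they have to be found in the camera images.
- tray: Grey instrument tray fixed to the bench, floor 5 mm thick, rim 17 mm high. Origin: on the bench under the centre of its four cradles; tray spans x -107 to +123, y -110 to +110 mm. x: the scraper's direction, y: the pry bar's, z up. Blue pad (40 x 70 mm, top z = 15 mm) at x = +85 mm, where the blade goes. Post (radius 10 mm) at x -85, y +60 mm carries the keeper lever.
- tray_low (a point): Where the seated scraper's origin lies: 24 mm above the tray's origin, axes as the tray's. It is midway between the two low white cradles at x = +-45 mm (each 10 mm thick along x): slots along x, floor at z = 24 mm over the bench, 30 mm wide there, flaring to about 46 mm wide at z = 43 mm.
- tray_high (a point): Where the seated pry bar's origin lies: 66 mm above the tray's origin, axes as the tray's. It is midway between the two tall black cradles at y = +-80 mm (each 10 mm thick along y): slots along y, floor at z = 70 mm over the bench, 24 mm wide there, flaring to about 40 mm wide at z = 89 mm.
- scraper: Loose scraper, about 160 g: orange handle 130 x 22 x 18 mm (x, y, z) and steel blade 44 mm wide, 3 mm thick, from x = 75 to 105 mm at mid height. Origin: underside of the handle at its mid-length; x points to the blade. Starts flat on the bench. Seated: in the low cradles, x along the tray's x, blade over the blue pad (tray +x).
- scraper_tip (a point): Middle of the scraper's blade edge, 105 mm along x from the scraper's origin and 9 mm up.
- pry_bar: Loose pry bar, 196 mm long, about 300 g: blue grip 80 x 24 x 18 mm in the middle, flat steel ends 16 mm wide, 10 mm thick (undersides 4 mm above the grip's) out to 90 mm from the middle, then thin tips. Origin: underside of the grip, middle; x along its length. Starts flat on the bench. Seated: steel ends in the tall cradles, x along the tray's y, either way round.
- keeper (a joint): Angle of the red keeper lever about its upright post, rad: 0 points to the tray's +y, between two white teeth; grows clockwise seen from above; 1.571 in the notch between the two green teeth on the disc under it, pointing to the tray's +x, over the pry bar. Starts 0 to 0.6, range -0.12 to 1.9, so it can overshoot. Friction holds it where it is left; 1 to 3 N at the knob moves it.
- keeper_knob (a point): On the axis of the upright round red knob (18 mm diameter, top at z = 132 mm, 36 mm tall above the arm) at the lever's end, at mid height, z = 114 mm; 95 mm from the pivot. The arm is a bar 16 mm wide between z = 86 and 96 mm.
- keeper_hinge (a point): On the keeper lever's vertical pivot axis, z = 86 mm; axes as the tray's.
- wash_bottle: Bystander: upright white wash bottle with red cap, radius 30 mm, 150 mm tall. Origin: centre of its underside.
- reagent_tub: Bystander: yellow-green tub with white lid, 86 x 116 x 67 mm. Origin: centre of its underside.
- timer: Bystander: flat white timer with black display, 60 x 75 x 22 mm. Origin: centre of its underside.
Mind the look-alikes: they are no part of the job. There is more than one size of the pry_bar; the job needs the larger.

How it is judged:
By the outcome, as a careful person would: the job done as asked, in the order asked, and still so for the second after the job is handed in, with the robot touching nothing.
It also fails if it takes over 66 s, if anything falls off the work surface, if the arm or the gripper's body presses on something with over 40 N, if the wrist force passes 120 N, or if a joint passes its speed limit or range.

## Working session

There is one attempt and no reset: what is moved stays moved. The work goes in short steps, Python scripts to look and compute and a tool call to move; the robot and the scene stay as the last step left them, time stands still between calls to the robot, and variables do not carry over. Pictures are saved under pics/ and viewed, at most 10 in all, crops included, and the job is handed in when it is done.

Besides the shell and the picture viewer there is one more tool, called after "Request:" as name([rows], argument=value, ...), one row to a line, values as JSON. jog_arm: Moves the arm, as the interface text tells. Its arguments: {"type":"object","properties":{"rows":{"type":"array"},"claw":{"type":"number"}},"required":["rows"]}

```bash
mkdir -p pics; ls
python3 - <<'E'
from rig import *
import cv2
for n in("top","scene"):
    f=grab_frame(n); print(n,f["K"].tolist(),f["world_from_camera"].round(4).tolist(),[k for k in f])
    cv2.imwrite(f"pics/{n}0.png",cv2.resize(f["img"][:,:,::-1],(800,600),interpolation=cv2.INTER_CUBIC))
    cv2.imwrite(f"{n}0_raw.png",f["img"][:,:,::-1])
print(observe())
E
```

```text
pics
top [[410.79807162196624, 0.0, 256.3445536366271], [0.0, 410.79807162196624, 190.61812548237705], [0.0, 0.0, 1.0]] [[0.0258, 0.9828, -0.183, 0.354], [-0.9997, 0.0261, -0.0005, 0.0434], [0.0043, 0.1829, 0.9831, 1.1563], [0.0, 0.0, 0.0, 1.0]] ['img', 'K', 'world_from_camera']
scene [[418.85578499758594, 0.0, 256.6574122779875], [0.0, 418.85578499758594, 186.81717235108442], [0.0, 0.0, 1.0]] [[-0.7773, -0.5492, 0.3069, 0.9264], [0.6291, -0.6825, 0.3721, 0.4753], [0.0051, 0.4823, 0.876, 1.1174], [0.0, 0.0, 0.0, 1.0]] ['img', 'K', 'world_from_camera']
{'clock': 0.1, 'joints': array([-9.81428586e-01,  2.55660662e-01,  1.07145368e-01, -3.76443225e-04,
       -1.42389106e+00, -2.84589392e-01]), 'joint_velocities': array([-0.00147841, -0.00142374,  0.00244495,  0.00077565, -0.00067199,
        0.00123046]), 'tau': array([-1.74618737e-03, -3.87605059e+01,  2.38476080e+01,  5.37785679e+00,
       -3.74223426e-03, -2.44462336e-05]), 'tcp_pos': array([ 0.16494903, -0.52423061,  0.23051206]), 'ee_rot': array([ 3.13994285e+00, -9.47140710e-05, -2.83686963e+00]), 'contact_force': array([-0.97287684, -0.80133835, -0.07194002]), 'torque': array([0.0387881 , 0.00212593, 0.00407045]), 'grasp_force': 0.0, 'opening': 0.08541958217608092}
```

View pics/top0.png

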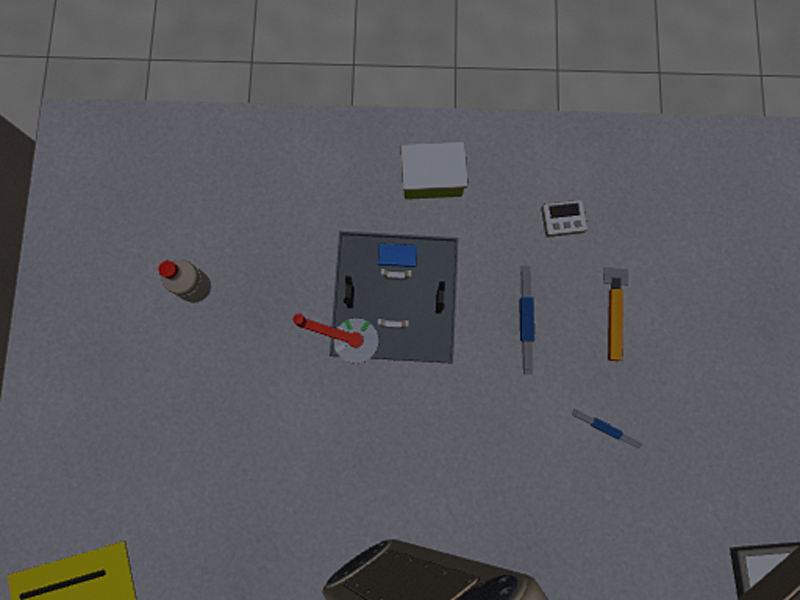

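View pics/scene0.png

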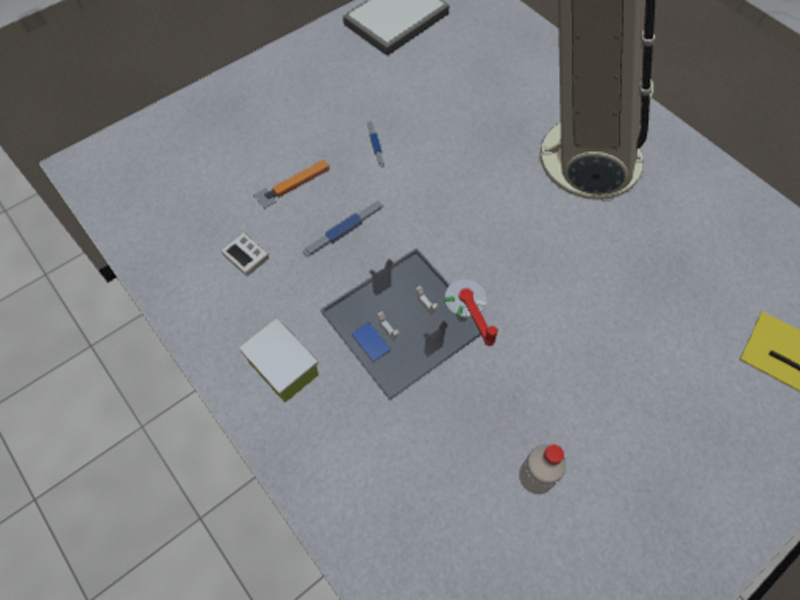

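```bash
cat > h.py <<'E'
import numpy as np, cv2
def ray(f,u,v,z):
    d=np.array([(u-f["K"][0,2])/f["K"][0,0],-(v-f["K"][1,2])/f["K"][1,1],-1])
    T=f["world_from_camera"]; d=T[:3,:3]@d; o=T[:3,3]
    return o+d*(z-o[2])/d[2]
def proj(f,p):
    T=f["world_from_camera"]; q=(np.asarray(p)-T[:3,3])@T[:3,:3]
    return np.array([f["K"][0,0]*q[...,0]/-q[...,2]+f["K"][0,2],-f["K"][1,1]*q[...,1]/-q[...,2]+f["K"][1,2]]).T
E
python3 - <<'E'
from rig import *
from h import *
f=grab_frame("top"); im=f["img"][:,:,::-1]
c=im[140:240,185:300]
cv2.imwrite("pics/tray.png",cv2.resize(cv2.convertScaleAbs(c,alpha=1.8),None,fx=6,fy=6,interpolation=cv2.INTER_CUBIC))
c=im[165:245,325:420]
cv2.imwrite("pics/tools.png",cv2.resize(cv2.convertScaleAbs(c,alpha=1.5),None,fx=7,fy=7,interpolation=cv2.INTER_CUBIC))
h=cv2.cvtColor(np.ascontiguousarray(im),cv2.COLOR_BGR2HSV)
for n,lo,hi,box,z in(("orange",(8,150,80),(22,255,255),(380,165,420,245),.018),("blue",(100,120,50),(125,255,255),(325,165,350,245),.018),("pad",(100,120,50),(125,255,255),(230,150,280,180),.015)):
    m=cv2.inRange(h,lo,hi); k=np.zeros_like(m);x0,y0,x1,y1=box;k[y0:y1,x0:x1]=m[y0:y1,x0:x1]
    p=np.argwhere(k)[:,::-1].astype(float); w=np.array([ray(f,u,v,z) for u,v in p])[:,:2]
    r=cv2.minAreaRect((w*1e3).astype(np.float32)); e=np.linalg.eigh(np.cov(w.T))[1][:,1]
    print(n,len(p),(w.mean(0)*1e3).round(1),r,np.arctan2(e[1],e[0]))
E
```

```text
orange 313 [ 529.1 -343.1] ((528.8484497070312, -344.31610107421875), (19.79324722290039, 128.02020263671875), 88.04182434082031) 3.103660929867924
blue 217 [ 534.3 -184.2] ((535.3302001953125, -184.5855712890625), (19.694849014282227, 77.22440338134766), 89.49588012695312) -3.1342347941066797
pad 329 [647.8  52.7] ((646.6824951171875, 52.76671600341797), (41.23789596557617, 68.80472564697266), 1.2314879894256592) 1.5407737249660995
```

View pics/tray.png

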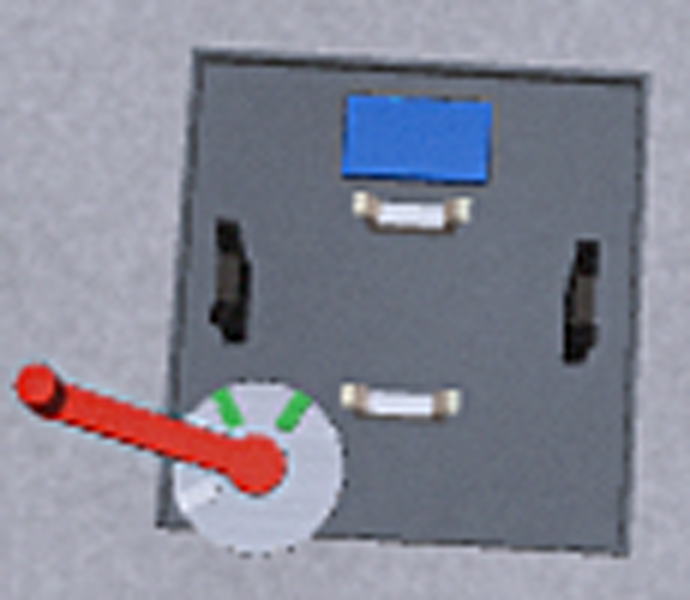

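View pics/tools.png

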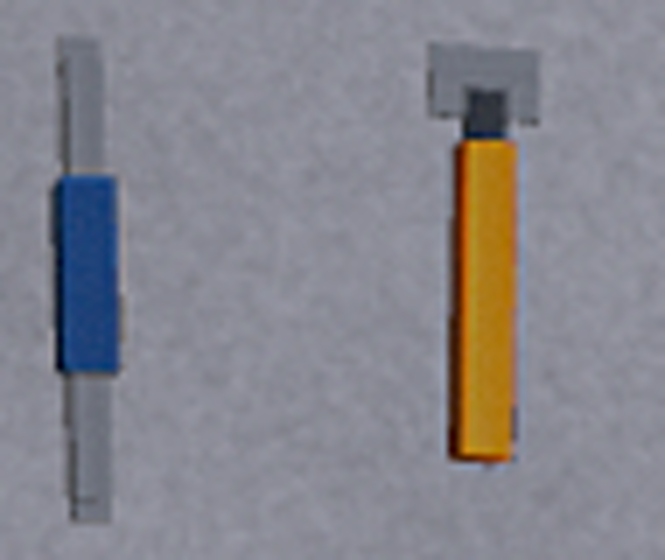

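```bash
cat > fit.py <<'E'
from h import *
from scipy.optimize import least_squares
def fit(f,pts,x0):
    px=np.array([p[0] for p in pts],float); L=np.array([p[1] for p in pts],float)
    def w(s): 
        c,n=np.cos(s[2]),np.sin(s[2]); return np.c_[s[0]+c*L[:,0]-n*L[:,1],s[1]+n*L[:,0]+c*L[:,1],L[:,2]]/1e3
    r=least_squares(lambda s:(proj(f,w(s))-px).ravel()/1,[*x0],x_scale=[1,1,.01],loss="soft_l1",f_scale=.3)
    print(r.x.round(4),"rms px",r.fun.std().round(2)); print((proj(f,w(r.x))-px).round(1).tolist()); return r.x
E
python3 - <<'E'
from rig import *
from fit import *
f=grab_frame("top")
def P(l,s,o): return [(((np.array(p)+.5)/s-.5+o),q) for p,q in l]
o=np.array((185,140))
T=fit(f,P([((195,50),(123,110,17)),((648,74),(123,-110,17)),((630,553),(-107,-110,17)),
((344,96),(105,35,15)),((490,101),(105,-35,15)),((490,184),(65,-35,15)),((341,178),(65,35,15)),
((408,216),(45,0,24)),((401,403),(-45,0,24)),((231,277),(0,80,70)),((583,298),(0,-80,70)),((258,465),(-85,60,97))],6,o),(560,45,0))
o=np.array((325,165))
S=fit(f,P([((464,141),(65,11,18)),((516,141),(65,-11,18)),((512,459),(-65,-11,18)),((461,458),(-65,11,18)),((430,42),(105,22,10.5)),((541,47),(105,-22,10.5)),((539,123),(75,-22,10.5)),((428,115),(75,22,10.5))],7,o),(529,-343,0))
B=fit(f,P([((64,177),(40,12,18)),((115,177),(40,-12,18)),((117,373),(-40,-12,18)),((66,373),(-40,12,18)),((62,38),(98,8,12)),((103,38),(98,-8,12)),((111,521),(-98,-8,12)),((70,521),(-98,8,12))],7,o),(534,-184,0))
k=ray(f,*((np.array((40,385))+.5)/6-.5+(185,140)),.132)*1e3
c,n=np.cos(T[2]),np.sin(T[2]); R=np.array([[c,-n],[n,c]])
h=T[:2]+R@(-85,60); d=R.T@(k[:2]-h); print("hinge",h,"knob",k,np.hypot(*d),"ang",np.arctan2(d[0],d[1]))
E
```

```text
[ 5.626076e+02  5.521530e+01 -2.640000e-02] rms px 0.36
[[-0.7, -0.2], [0.3, -0.3], [0.3, -0.0], [0.2, -0.3], [0.2, 0.1], [-0.5, -0.2], [-0.1, -0.4], [0.6, 0.0], [0.0, 0.4], [-0.5, 0.9], [0.1, 0.4], [-0.3, 0.1]]
[ 5.292816e+02 -3.437928e+02 -4.530000e-02] rms px 0.29
[[-0.2, -0.6], [0.2, -0.1], [0.4, 0.4], [-0.3, -0.1], [0.1, 0.1], [-0.4, 0.5], [-0.1, -0.1], [0.3, -0.1]]
[ 5.345465e+02 -1.841466e+02  6.600000e-03] rms px 0.35
[[-0.8, -0.2], [0.4, -0.1], [0.6, 0.1], [-0.7, -0.0], [0.1, 0.1], [-0.1, 0.2], [-0.0, 0.0], [0.1, -0.1]]
hinge [479.21803987 117.43413799] knob [506.60728761 206.95155326 132.        ] 93.61377318310313 ang 0.2705688690703907
```

Request:
jog_arm([
  [[21, 10, -8, -0.0195], [21, 10, -8, -0.0195], [21, 10, -8, -0.0195], [21, 10, -8, -0.0195], [21, 10, -8, -0.0195], [21, 10, -8, -0.0195], [21, 10, -8, -0.0195], [21, 10, -8, -0.0195], [21, 10, -8, -0.0195], [21, 10, -8, -0.0195], [21, 10, -8, -0.0195], [21, 10, -8, -0.0195], [21, 10, -8, -0.0195], [21, 10, -8, -0.0195], [21, 10, -8, -0.0195], [21, 10, -8, -0.0195], [21, 10, -8, -0.0195], [20, 10, -8, -0.0195], [0, 0, 0, 0], [0, 0, 0, 0]],
], claw=-1)

```text
clock: 1.87
tcp_pos: [0.5423, -0.3438, 0.086]
ee_rot: [3.141, -0.002, 3.097]
contact_force: [-0.5, 0.1, 0.8]
opening: 0.0849
grasp_force: 0.0
```

Request:
jog_arm([
  [[-1, 0, -14, 0], [0, 0, -14, 0], [0, 0, -14, 0], [0, 0, -12, 0], [0, 0, -10, 0], [0, 0, -9, 0], [0, 0, -5, 0], [0, 0, -3, 0], [0, 0, 0, 0], [0, 0, 0, 0], [0, 0, 0, 0]],
])

```text
clock: 2.78
tcp_pos: [0.5415, -0.3449, 0.007]
ee_rot: [-3.141, 0.001, 3.096]
contact_force: [-0.6, -0.2, 0.2]
opening: 0.0854
grasp_force: 0.0
```

Request:
jog_arm([
  [[0, 0, 0, 0], [0, 0, 0, 0], [0, 0, 0, 0], [0, 0, 0, 0], [0, 0, 0, 0], [0, 0, 0, 0], [0, 0, 0, 0], [0, 0, 0, 0], [0, 0, 0, 0], [0, 0, 0, 0]],
], claw=1)

```text
clock: 3.62
tcp_pos: [0.5414, -0.3448, 0.0068]
ee_rot: [-3.141, 0.001, 3.096]
contact_force: [-0.5, -0.2, 5.2]
opening: 0.0205
grasp_force: 61.4
```

Request:
jog_arm([
  [[0, 0, 5, 0], [0, 0, 12, 0], [0, 0, 18, 0], [0, 0, 20, 0], [0, 0, 20, 0], [0, 0, 20, 0], [0, 0, 15, 0], [0, 0, 10, 0], [0, 0, 5, 0]],
])

```text
clock: 4.37
tcp_pos: [0.5413, -0.3446, 0.1323]
ee_rot: [-3.142, 0.001, 3.095]
contact_force: [-0.2, 0.9, -2.5]
opening: 0.0204
grasp_force: 60.8
```

Request:
jog_arm([
  [[1, 10, 0, 0.001], [2, 20, 0, 0.001], [2, 23, 0, 0.001], [2, 23, 0, 0.001], [2, 23, 0, 0.001], [2, 23, 0, 0.001], [2, 23, 0, 0.001], [2, 23, 0, 0.001], [2, 23, 0, 0.001], [2, 23, 0, 0.001], [2, 23, 0, 0.001], [2, 23, 0, 0.001], [2, 23, 0, 0.001], [2, 23, 0, 0.001], [2, 23, 0, 0.001], [2, 23, 0, 0.001], [1, 23, 0, 0.001], [1, 15, 0, 0.001], [0, 9, 0, 0.001], [0, 0, 0, 0]],
])

```text
clock: 6.03
tcp_pos: [0.5736, 0.0559, 0.1305]
ee_rot: [-3.142, -0.001, 3.116]
contact_force: [0.5, -0.1, -1.5]
opening: 0.0201
grasp_force: 60.8
```

Request:
jog_arm([
  [[0, 0, 0, 0], [0, 0, 0, 0]],
])

```text
clock: 6.2
tcp_pos: [0.5738, 0.0536, 0.131]
ee_rot: [-3.141, -0.001, 3.114]
contact_force: [0.0, -0.2, -1.6]
opening: 0.0201
grasp_force: 60.8
```

Run:
```python
from rig import *
from h import *
a=[cv2.resize(cv2.convertScaleAbs(np.ascontiguousarray(grab_frame(n)["img"][y:y+100,x:x+66,::-1]),alpha=1.7),None,fx=6,fy=6,interpolation=cv2.INTER_CUBIC) for n,x,y in(("top",225,120),("scene",215,160))]
cv2.imwrite("pics/held.png",np.hstack(a))
```

```text
(no output)
```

View pics/held.png

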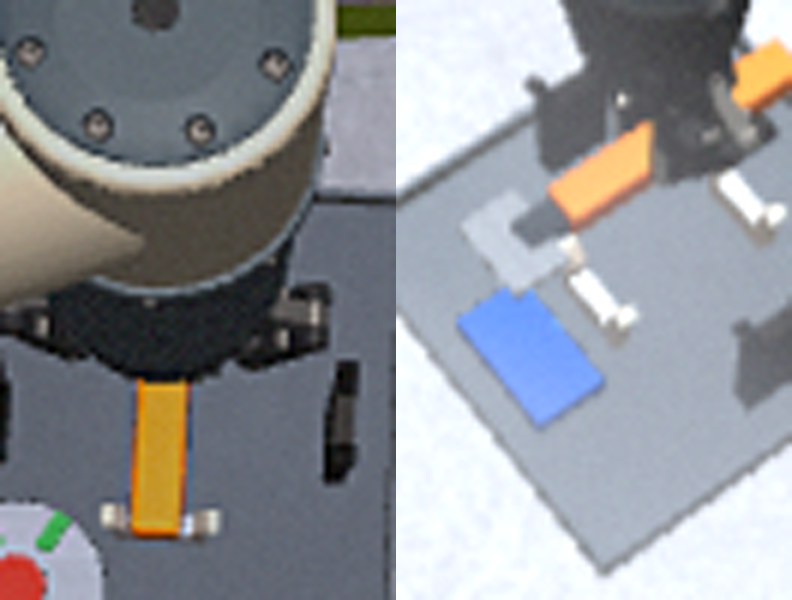

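Run:
```python
from rig import *
from fit import *
z=123.5
def P(l,s,o): return [(((np.array(p)+.5)/s-.5+o),q) for p,q in l]
f=grab_frame("scene"); o=np.array((215,160))
fit(f,P([((117,190),(75,-22,z+10)),((65,233),(105,-22,z+10)),((123,291),(105,22,z+10)),((170,252),(75,22,z+10)),((154,188),(65,-11,z+18)),((174,228),(65,11,z+18))],6,o),(562,54,0))
f=grab_frame("top")
for p in((133,530),(183,531)): print(ray(f,*((np.array(p)+.5)/6-.5+(225,120)),(z+18)/1e3)*1e3)
```

```text
[ 5.624298e+02  5.357910e+01 -1.540000e-02] rms px 0.83
[[0.0, 0.1], [-0.4, -0.9], [-0.1, 1.3], [1.2, 1.4], [-0.7, -0.1], [1.0, -1.0]]
[498.35739459  66.6429681  141.5       ]
[498.48677035  45.86461133 141.5       ]
```

Request:
jog_arm([
  [[0.5, 1, -8, 0], [0, 0, -14, 0], [0, 0, -16, 0], [0, 0, -16, 0], [0, 0, -16, 0], [0, 0, -12, 0], [0, 0, -8, 0], [0, 0, -4, 0], [0, 0, 0, 0], [0, 0, 0, 0], [0, 0, 0, 0]],
])

```text
clock: 7.32
tcp_pos: [0.5753, 0.0555, 0.0382]
ee_rot: [3.141, 0.002, 3.115]
contact_force: [-0.3, 0.0, -1.6]
opening: 0.0198
grasp_force: 60.8
```

Request:
jog_arm([
  [[0, 0, -1.5, 0], [0, 0, -1.5, 0], [0, 0, -1, 0], [0, 0, -1, 0], [0, 0, 0, 0], [0, 0, 0, 0], [0, 0, 0, 0]],
])

```text
clock: 7.9
tcp_pos: [0.5746, 0.0554, 0.0323]
ee_rot: [-3.142, 0.0, 3.114]
contact_force: [-0.6, -0.5, -2.2]
opening: 0.0206
grasp_force: 60.8
```

Not yet in contact; creep lower.

Request:
jog_arm([
  [[0, 0, -0.8, 0], [0, 0, -0.7, 0], [0, 0, -0.5, 0], [0, 0, 0, 0], [0, 0, 0, 0], [0, 0, 0, 0]],
])

```text
clock: 8.4
tcp_pos: [0.5747, 0.0554, 0.0308]
ee_rot: [3.142, 0.0, 3.115]
contact_force: [-1.6, -0.8, 4.9]
opening: 0.0202
grasp_force: 61.5
```

Request:
jog_arm([
  [[0, 0, -0.3, 0], [0, 0, 0, 0]],
])

```text
clock: 8.57
tcp_pos: [0.5746, 0.0554, 0.0307]
ee_rot: [-3.142, 0.001, 3.115]
contact_force: [-3.6, -0.3, 7.8]
opening: 0.0202
grasp_force: 61.9
```

Request:
jog_arm([
  [[0, 0, 0, 0], [0, 0, 0, 0], [0, 0, 0, 0], [0, 0, 0, 0], [0, 0, 0, 0], [0, 0, 0, 0], [0, 0, 0, 0]],
], claw=-0.3)

```text
clock: 9.15
tcp_pos: [0.5746, 0.0554, 0.0299]
ee_rot: [-3.142, -0.0, 3.114]
contact_force: [0.1, -0.1, 0.1]
opening: 0.0556
grasp_force: 0.0
```

Request:
jog_arm([
  [[0, 0, 5, 0], [0, 0, 12, 0], [0, 0, 18, 0], [0, 0, 20, 0], [0, 0, 20, 0], [0, 0, 20, 0], [0, -15, 15, 0], [-1, -23, 0, 0], [-3, -23, 0, 0], [-3, -23, 0, 0.003], [-3, -23, 0, 0.003], [-3, -23, 0, 0.003], [-4, -23, 0, 0.003], [-4, -23, 0, 0.003], [-4, -23, 0, 0.003], [-4, -20, 0, 0.003], [-4, -12, 0, 0.003], [-4, -8, 0, 0.003], [-3, 0, 0, 0.003], [0, 0, 0, 0.003]],
], claw=-1)

```text
clock: 10.82
tcp_pos: [0.5341, -0.1835, 0.1402]
ee_rot: [3.141, 0.0, -3.136]
contact_force: [-1.1, 0.2, -0.2]
opening: 0.0853
grasp_force: 0.0
```

Run:
```python
from rig import *
from h import *
a=[cv2.resize(cv2.convertScaleAbs(np.ascontiguousarray(grab_frame(n)["img"][y:y+100,x:x+66,::-1]),alpha=1.7),None,fx=6,fy=6,interpolation=cv2.INTER_CUBIC) for n,x,y in(("top",225,140),("scene",215,160))]
cv2.imwrite("pics/seat1.png",np.hstack(a))
```

```text
(no output)
```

View pics/seat1.png

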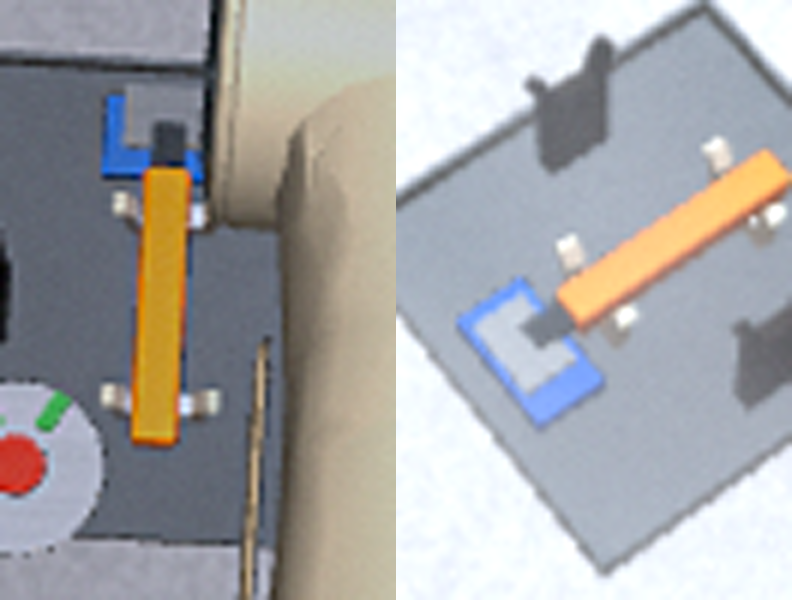

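Request:
jog_arm([
  [[0.5, -1, -15, 0], [0, 0, -20, 0], [0, 0, -22, 0], [0, 0, -22, 0], [0, 0, -20, 0], [0, 0, -16, 0], [0, 0, -10, 0], [0, 0, -6, 0], [0, 0, -3, 0], [0, 0, 0, 0], [0, 0, 0, 0]],
])

```text
clock: 11.83
tcp_pos: [0.5358, -0.1846, 0.0068]
ee_rot: [-3.141, 0.001, -3.135]
contact_force: [-0.3, -0.6, 1.1]
opening: 0.0855
grasp_force: 0.0
```

Request:
jog_arm([
  [[0, 0, 0, 0], [0, 0, 0, 0], [0, 0, 0, 0], [0, 0, 0, 0], [0, 0, 0, 0], [0, 0, 0, 0], [0, 0, 0, 0], [0, 0, 0, 0], [0, 0, 0, 0], [0, 0, 0, 0]],
], claw=1)

```text
clock: 12.67
tcp_pos: [0.5354, -0.185, 0.0067]
ee_rot: [-3.141, 0.001, -3.135]
contact_force: [-0.5, -0.8, 4.7]
opening: 0.0222
grasp_force: 60.6
```

Run:
```python
from rig import *
from fit import *
z=24
def P(l,s,o): return [(((np.array(p)+.5)/s-.5+o),q) for p,q in l]
f=grab_frame("scene"); o=np.array((215,160))
fit(f,P([((121,286),(75,-22,z+10)),((77,318),(105,-22,z+10)),((131,391),(105,22,z+10)),((181,360),(75,22,z+10)),((160,288),(65,-11,z+18)),((187,328),(65,11,z+18)),((372,150),(-65,-11,z+18)),((397,181),(-65,11,z+18))],6,o),(562,54,0))
fit(f,P([((123,277),(65,-35,15)),((62,325),(105,-35,15)),((146,428),(105,35,15)),((209,382),(65,35,15)),((308,5),(-107,-110,17)),((207,572),(123,110,17))],6,o),(562,54,0))
f=grab_frame("top");o=np.array((225,140))
fit(f,P([((145,169),(65,11,z+18)),((189,169),(65,-11,z+18)),((133,441),(-65,11,z+18)),((179,443),(-65,-11,z+18)),((125,84),(105,22,z+10.5)),((122,148),(75,22,z+10.5))],6,o),(562,54,0))
```

```text
[ 5.629344e+02  5.720850e+01 -4.960000e-02] rms px 0.57
[[1.2, 0.7], [-0.2, 0.9], [-0.3, 0.2], [0.0, -0.3], [-0.4, 0.1], [-0.4, -0.9], [0.5, -0.3], [0.9, -0.2]]
[ 5.650792e+02  5.459750e+01 -2.940000e-02] rms px 0.61
[[0.3, 0.2], [-0.7, -0.3], [-0.5, 0.4], [0.3, 0.2], [0.1, -1.9], [0.1, -0.1]]
[ 5.62317e+02  5.71469e+01 -1.45000e-02] rms px 0.29
[[-0.1, -0.6], [0.4, -0.3], [-0.2, 0.3], [0.2, 0.3], [-0.0, 0.2], [-0.0, -0.1]]
```

Request:
jog_arm([
  [[0, 0, 5, 0], [0, 0, 12, 0], [0, 0, 20, 0], [0, 0, 22, 0], [0, 0, 22, 0], [0, 0, 22, 0], [0, 0, 18, 0], [0, 0, 12, 0], [0, 0, 5, 0]],
])

```text
clock: 13.52
tcp_pos: [0.5354, -0.1844, 0.1453]
ee_rot: [3.141, 0.002, -3.136]
contact_force: [0.4, -0.1, -3.4]
opening: 0.0221
grasp_force: 59.6
```

Request:
jog_arm([
  [[1, 5, 0, 0.04], [1, 10, 0, 0.08], [1, 14, 0, 0.09], [2, 14, 0, 0.09], [2, 14, 0, 0.09], [2, 14, 0, 0.09], [2, 14, 0, 0.09], [2, 14, 0, 0.09], [2, 14, 0, 0.09], [2, 14, 0, 0.09], [2, 14, 0, 0.09], [2, 14, 0, 0.09], [1, 14, 0, 0.09], [1, 14, 0, 0.09], [1, 14, 0, 0.09], [1, 14, 0, 0.09], [1, 12, 0, 0.09], [1, 10, 0, 0.06], [0, 6, 0, 0.018], [0, 2, 0, 0]],
])

```text
clock: 15.18
tcp_pos: [0.5613, 0.0572, 0.1427]
ee_rot: [3.139, -0.0, -1.588]
contact_force: [0.6, -0.5, -3.5]
opening: 0.0222
grasp_force: 59.6
```

Request:
jog_arm([
  [[0, 0, 0, 0], [0, 0, 0, 0], [0, 0, 0, 0]],
])

```text
clock: 15.43
tcp_pos: [0.5618, 0.0558, 0.1438]
ee_rot: [3.141, -0.0, -1.589]
contact_force: [-0.3, 0.4, -3.4]
opening: 0.0223
grasp_force: 59.6
```

Request:
jog_arm([
  [[1, 0, -6, -0.008], [0, 0, -12, 0], [0, 0, -14, 0], [0, 0, -12, 0], [0, 0, -9, 0], [0, 0, -6, 0], [0, 0, -3, 0], [0, 0, 0, 0], [0, 0, 0, 0], [0, 0, 0, 0]],
])

```text
clock: 16.27
tcp_pos: [0.5636, 0.0565, 0.0828]
ee_rot: [-3.14, 0.0, -1.596]
contact_force: [-0.7, -0.5, -3.4]
opening: 0.0224
grasp_force: 59.6
```

Run:
```python
from rig import *
from h import *
print(observe()["contact_force"])
a=[cv2.resize(cv2.convertScaleAbs(np.ascontiguousarray(grab_frame(n)["img"][y:y+100,x:x+66,::-1]),alpha=1.7),None,fx=6,fy=6,interpolation=cv2.INTER_CUBIC) for n,x,y in(("top",215,140),("scene",225,160))]
cv2.imwrite("pics/bar1.png",np.hstack(a))
```

```text
[-0.69390332 -0.52148793 -3.39211799]
```

View pics/bar1.png

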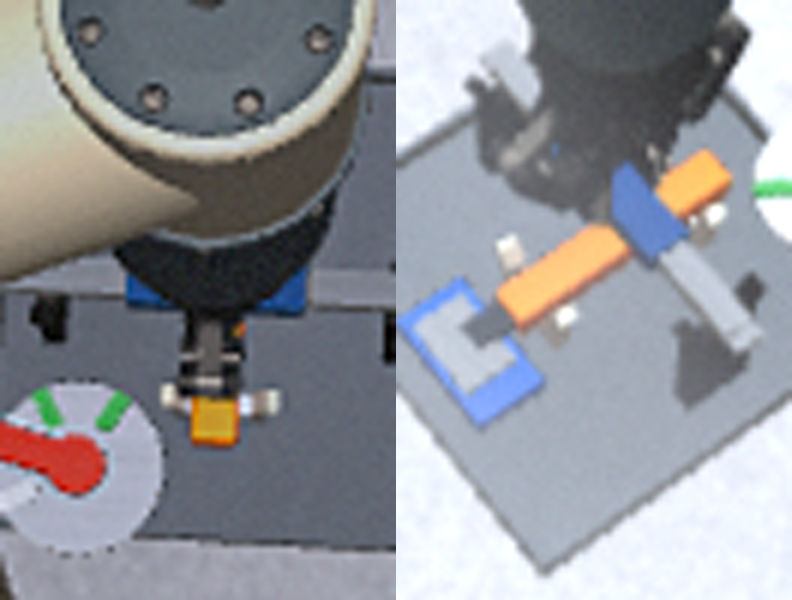

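Request:
jog_arm([
  [[-0.5, -0.5, -2, 0], [0, 0, -2, 0], [0, 0, -2, 0], [0, 0, -1.5, 0], [0, 0, -1, 0], [0, 0, 0, 0], [0, 0, 0, 0], [0, 0, 0, 0], [0, 0, 0, 0]],
])

```text
clock: 17.12
tcp_pos: [0.5627, 0.0559, 0.0736]
ee_rot: [-3.141, 0.0, -1.596]
contact_force: [0.3, 0.5, -3.4]
opening: 0.0223
grasp_force: 59.6
```

Request:
jog_arm([
  [[0, 0, -0.7, 0], [0, 0, -0.6, 0], [0, 0, 0, 0], [0, 0, 0, 0], [0, 0, 0, 0]],
])

```text
clock: 17.53
tcp_pos: [0.5627, 0.0559, 0.0727]
ee_rot: [-3.141, 0.0, -1.596]
contact_force: [-1.0, 0.1, 2.1]
opening: 0.0219
grasp_force: 60.2
```

Request:
jog_arm([
  [[0, 0, -0.3, 0], [0, 0, 0, 0]],
])

```text
clock: 17.7
tcp_pos: [0.5627, 0.0559, 0.0726]
ee_rot: [-3.141, 0.0, -1.596]
contact_force: [-3.1, 0.8, 6.3]
opening: 0.0223
grasp_force: 60.7
```

Request:
jog_arm([
  [[0, 0, 0, 0], [0, 0, 0, 0], [0, 0, 0, 0], [0, 0, 0, 0], [0, 0, 0, 0], [0, 0, 0, 0], [0, 0, 0, 0]],
], claw=-0.3)

```text
clock: 18.28
tcp_pos: [0.5626, 0.0559, 0.0718]
ee_rot: [-3.142, -0.0, -1.596]
contact_force: [-0.3, 0.2, 0.4]
opening: 0.0557
grasp_force: 0.0
```

Request:
jog_arm([
  [[0, 0, 5, 0], [0, 0, 12, 0], [0, 0, 18, 0], [0, 0, 20, 0], [0, 0, 20, 0], [0, 0, 20, 0], [0, 0, 12, 0], [-3, 8, 0, 0], [-6, 16, 0, 0], [-7, 19, 0, 0], [-7, 19, 0, 0], [-7, 19, 0, 0], [-7, 19, 0, 0], [-7, 19, 0, 0], [-6, 16, 0, 0], [-4, 11, 0, 0], [-2, 6, 0, 0], [0, 0, 0, 0], [0, 0, 0, 0]],
])

```text
clock: 19.87
tcp_pos: [0.5065, 0.2077, 0.1787]
ee_rot: [3.141, -0.0, -1.595]
contact_force: [0.0, -0.1, 0.3]
opening: 0.0555
grasp_force: 0.0
```

Run:
```python
from rig import *
from h import *
a=[cv2.resize(cv2.convertScaleAbs(np.ascontiguousarray(grab_frame(n)["img"][y:y+100,x:x+66,::-1]),alpha=1.7),None,fx=6,fy=6,interpolation=cv2.INTER_CUBIC) for n,x,y in(("top",215,140),("scene",250,150))]
cv2.imwrite("pics/knob.png",np.hstack(a))
```

```text
(no output)
```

View pics/knob.png

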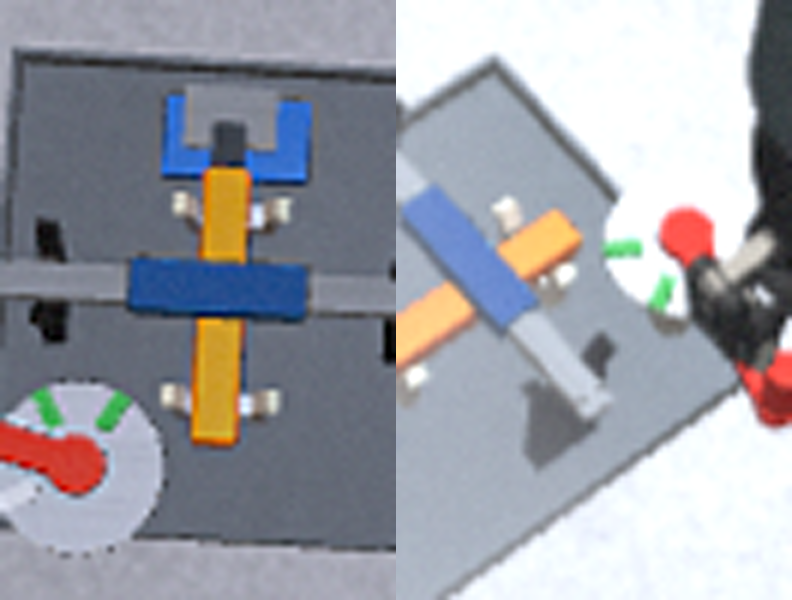

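Request:
jog_arm([
  [[0, 0, -8, 0], [0, 0, -14, 0], [0, 0, -16, 0], [0, 0, -14, 0], [0, 0, -11, 0], [0, 0, -6, 0], [0, 0, -3, 0], [0, 0, 0, 0], [0, 0, 0, 0]],
])

```text
clock: 20.72
tcp_pos: [0.507, 0.2078, 0.1073]
ee_rot: [-3.141, 0.0, -1.596]
contact_force: [0.0, 0.4, 0.6]
opening: 0.0553
grasp_force: 0.0
```

Request:
jog_arm([
  [[0, 0, 0, 0], [0, 0, 0, 0], [0, 0, 0, 0], [0, 0, 0, 0], [0, 0, 0, 0], [0, 0, 0, 0], [0, 0, 0, 0], [0, 0, 0, 0]],
], claw=1)

```text
clock: 21.38
tcp_pos: [0.507, 0.2081, 0.1075]
ee_rot: [-3.141, 0.001, -1.596]
contact_force: [-0.1, 0.6, 5.0]
opening: 0.016
grasp_force: 58.6
```

Request:
jog_arm([
  [[4.5, -1.6, 0, -0.05], [4.5, -1.7, 0, -0.05], [8.5, -4.1, 0, -0.1], [8.2, -4.9, 0, -0.1], [7.6, -5.8, 0, -0.1], [7, -6.4, 0, -0.1], [6.3, -7.2, 0, -0.1], [5.5, -7.7, 0, -0.1], [0, 0, 0, 0]],
])

```text
clock: 22.13
tcp_pos: [0.5608, 0.1685, 0.1076]
ee_rot: [-3.14, 0.004, -2.3]
contact_force: [3.0, 2.1, 3.7]
opening: 0.016
grasp_force: 58.6
```

Request:
jog_arm([
  [[4.8, -8.2, 0, -0.1], [3.9, -8.7, 0, -0.1], [3, -9, 0, -0.1], [2.2, -9.3, 0, -0.1], [1.1, -9.4, 0, -0.1], [0.2, -4.8, 0, -0.05], [0.1, -4.8, 0, -0.05], [0, 0, 0, 0], [0, 0, 0, 0], [0, 0, 0, 0]],
])

```text
clock: 22.97
tcp_pos: [0.5764, 0.1148, 0.1077]
ee_rot: [-3.141, 0.006, -2.892]
contact_force: [7.2, 0.4, -0.5]
opening: 0.0164
grasp_force: 58.5
```

Request:
jog_arm([
  [[-1, 0, 0, 0], [-0.5, 0, 0, 0], [0, 0, 0, 0], [0, 0, 0, 0]],
])

```text
clock: 23.3
tcp_pos: [0.5764, 0.115, 0.1078]
ee_rot: [-3.14, 0.008, -2.892]
contact_force: [12.7, -0.8, -2.5]
opening: 0.0158
grasp_force: 58.6
```

Request:
jog_arm([
  [[0, 0, 0, 0], [0, 0, 0, 0], [0, 0, 0, 0], [0, 0, 0, 0], [0, 0, 0, 0], [0, 0, 0, 0], [0, 0, 0, 0]],
], claw=-0.3)

```text
clock: 23.88
tcp_pos: [0.5723, 0.1143, 0.1068]
ee_rot: [3.142, -0.0, -2.895]
contact_force: [0.4, -0.3, 0.7]
opening: 0.0555
grasp_force: 0.0
```

Request:
jog_arm([
  [[0, 0, 5, 0], [0, 0, 12, 0], [0, 0, 18, 0], [0, 0, 20, 0], [0, 0, 20, 0], [0, 0, 20, 0], [0, -10, 10, 0], [0, -20, 0, 0], [0, -25, 0, 0], [0, -25, 0, 0], [0, -25, 0, 0], [0, -25, 0, 0], [0, -25, 0, 0], [0, -25, 0, 0], [0, -25, 0, 0], [0, -25, 0, 0], [0, -25, 0, 0], [0, -20, 0, 0], [0, -10, 0, 0], [0, 0, 0, 0]],
])

```text
clock: 25.55
tcp_pos: [0.5719, -0.1729, 0.2116]
ee_rot: [3.142, -0.001, -2.898]
contact_force: [0.9, 0.5, 0.1]
opening: 0.0552
grasp_force: 0.0
```

Run:
```python
from rig import *
from h import *
a=[cv2.resize(cv2.convertScaleAbs(np.ascontiguousarray(grab_frame(n)["img"][y:y+100,x:x+66,::-1]),alpha=1.7),None,fx=6,fy=6,interpolation=cv2.INTER_CUBIC) for n,x,y in(("top",205,140),("scene",245,150))]
cv2.imwrite("pics/fin.png",np.hstack(a))
```

```text
(no output)
```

View pics/fin.png

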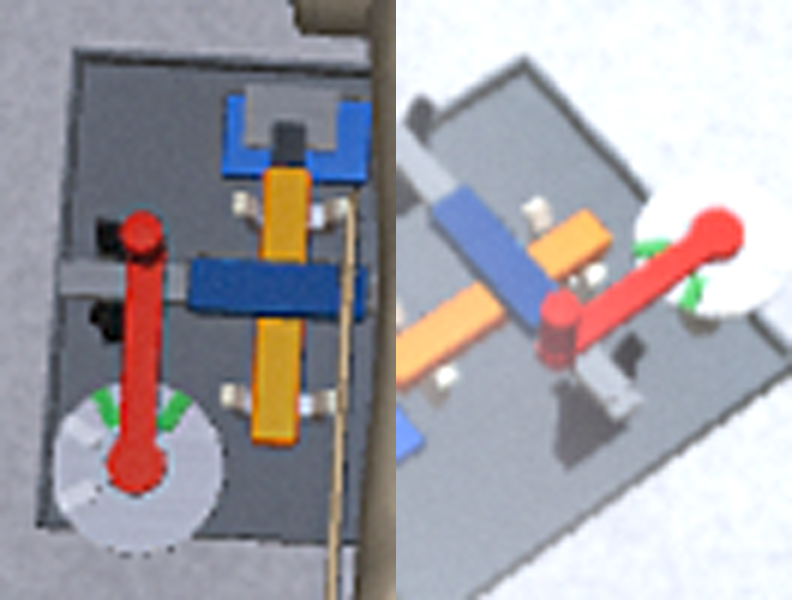

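```bash
python3 -c "
from rig import *
print(close_job())"
```

```text
the job is handed in; nothing more can be done
None
```

The job is handed in at about 26 s of the 66 s limit: the last picture shows the scraper in the low cradles with its blade over the blue pad, the larger pry bar across it in the tall cradles, and the lever released between the green teeth. I set both tools down gently and kept clear of the bottle, tub and timer. The scraper sits roughly 1–2 mm off centre by camera estimate, and no verdict came back.

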